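Count off a row of chrome fittings and set the tally marker

TASK

Count off the row of four chrome fittings that begins with the taller one with a hexagonal nut: point the fingertips straight down close above the tall one for about half a second, then go along the row, staying low over the row, and point the same way at each of the next three in turn, about a finger's width (10 to 20 mm) above its top and never touching any fitting. Then mark the row as counted by pushing the black marker with the fingertips along its rail, away from the robot, until it is fully against the far stop. Do not pick up or disturb anything else.

Things in the scene. Friction and masses are not known exactly. Their poses are not given: they have to be found in the camera images.
- tray: Fixed plywood hole strip on wooden battens, 76 x 280 mm, board top 30 mm above the table, end battens 44 mm high; four holes 60 mm apart along its y axis (at y = 90, 30, -30, -90 mm) carry the four fittings to count. Origin: centre of its underside, z up. May be the nearer or the farther of two like strips.
- fit_tall: Chromed fitting, loose in a tray hole, about 180 g, the one to start with: flange 40 mm across, hexagonal nut 34 mm across, slim 18 mm neck, 60 mm high above the board. Pointing counts at the point midway between the fingertips. At either end of the tray. Origin: centre of the underside of its stem, 14 mm below the tray's board top; its top is 74 mm above that.
- fit_a: Chromed fitting, loose in a tray hole, about 180 g, one of the two inner ones: flange 40 mm across, round 26 mm cap with a flat top, 35 mm high above the board. Its place next to fit_tall or one further depends on which end fit_tall is at. Origin: centre of the underside of its stem, 14 mm below the tray's board top; its top is 49 mm above that.
- fit_b: Chromed fitting, loose in a tray hole, about 180 g, the other inner one: flange 40 mm across, round 26 mm cap with a flat top, 35 mm high above the board. Origin: centre of the underside of its stem, 14 mm below the tray's board top; its top is 49 mm above that.
- fit_end: Chromed fitting, loose in a tray hole, about 180 g, the last to point at, at the other end of the row than fit_tall: flange 40 mm across, round 26 mm cap with a flat top, 35 mm high above the board. Origin: centre of the underside of its stem, 14 mm below the tray's board top; its top is 49 mm above that.
- gap1 (a point): Point in the air above the tray's centre line, half way between two neighbouring fittings, between the holes at y = 90 and 30 mm of the tray, at the height of the plain fittings' tops (65 mm above the table). Going from fitting to fitting, the fingertips pass straight over these points, at most about 50 mm above them.
- gap2 (a point): Point in the air above the tray's centre line, half way between two neighbouring fittings, in the middle of the row of the tray, at the height of the plain fittings' tops (65 mm above the table). Going from fitting to fitting, the fingertips pass straight over these points, at most about 50 mm above them.
- gap3 (a point): Point in the air above the tray's centre line, half way between two neighbouring fittings, between the holes at y = -30 and -90 mm of the tray, at the height of the plain fittings' tops (65 mm above the table). Going from fitting to fitting, the fingertips pass straight over these points, at most about 50 mm above them.
- short1: Bystander: short chromed fitting, 38 mm flange, low cone 16 mm high above the board, standing loose in the other strip's hole (the strip is like the tray, one of its holes is empty). Origin: underside of its stem, 14 mm below the board top. Not to be touched.
- short2: Bystander: short chromed fitting, 38 mm flange, low cone 16 mm high above the board, standing loose in the other strip's hole (the strip is like the tray, one of its holes is empty). Origin: underside of its stem, 14 mm below the board top. Not to be touched.
- short3: Bystander: short chromed fitting, 38 mm flange, low cone 16 mm high above the board, standing loose in the other strip's hole (the strip is like the tray, one of its holes is empty). Origin: underside of its stem, 14 mm below the board top. Not to be touched.
- marker (a joint): Slide of the black marker along its rail, m: 0 at the near stop, 0.120 at the far stop; it starts between 0 and 0.04. It stays where it is left (about 1.5 N of friction).
- marker_top (a point): Centre of the top of the black marker, an upright block 28 mm wide across the rail, 20 mm along it and 40 mm high, standing on the rail; its top is 54 mm above the table.
- marker_base: Fixed flat aluminium rail lying on the table, 170 mm long, 40 mm wide, 14 mm high, left or right of the trays. Origin: centre of its underside; the marker slides along its own +y axis, which points away from the robot (within about 15 degrees of world +x); the marker's centre is at y = -60 mm at the near stop and +60 mm at the far stop.
- bin: Bystander, loose, to be left alone: open blue plastic bin, 130 x 85 x 50 mm. Origin: centre of its underside.
- tape: Bystander, loose, to be left alone: roll of tape lying flat, 64 mm across, 22 mm high. Origin: centre of its underside.
- spanner: Bystander, loose, to be left alone: steel spanner lying flat. Origin: centre of its underside.
- carton: Bystander, loose, to be left alone: closed carton 60 x 100 x 55 mm. Origin: centre of its underside.
- jar: Bystander, loose, to be left alone: jar, 52 mm across, 75 mm high. Origin: centre of its underside.
Mind the look-alikes: they are no part of the job. Of the things shaped like the marker_base, the aluminium one is meant. Leave any yellow look-alike of the fit_end alone.

How it is judged:
By the outcome, as a careful person would: the job done as asked, in the order asked, and still so for the second after the job is handed in, with the robot touching nothing.
It also fails if it takes over 61 s, if anything falls off the work surface, if the arm or the gripper's body presses on something with over 40 N, if the wrist force passes 120 N, or if a joint passes its speed limit or range.

ROBOT

A 6-joint arm with a two-finger parallel gripper is mounted at the origin on the work surface. World frame = base frame: x ahead of the robot, y to its left, z up, the work surface at z = 0. Lengths are in m, angles in rad, forces in N, time in s.
With the tool pointing down it reaches from about 0.375 to 0.9 m from the base axis. Payload 3.1 kg.
Tool frame: the origin (TCP) lies between the finger pads, 19 mm behind the fingertips; this is the grasp point; z points along the fingers, y is the line along which they close (so a half turn about z gives the same grasp; the last joint's range is limited). The gripper opens to 85 mm and grips with 20 to 120 N. Pads are 22 mm wide; open, the fingers measure 114 mm over their backs; the gripper's body (76 mm by 85 mm) begins 54 mm behind the grasp point. The pads swing forward as they close: fully open they stand 13 mm farther back than shut.
Start: joints at [-1.407, 0.527, 1.433, -0, 1.181, -0.178], TCP at [0.21, -0.589, 0.25] pointing down, gripper open.
Joint ranges: [-3.08, 3.08], [-0.75, 2.2], [0.22, 2.44], [-1.43, 4.57], [0, 2.65], [-2.85, 2.85]. Speed limits (rad/s): [2.79, 2.79, 3.14, 3.14, 3.14, 3.14].

INTERFACE

Orientations are given as a unit quaternion [x, y, z, w].
In Python, from station import readout, cams, sign_off gives the robot as it stands.
- The arm moves only by the tool send_rows, never from a script. Its argument "commands" is text: rows parted by semicolons, each of 5 numbers parted by spaces: the finger opening in mm, from 0 to 85.4, then the shift along the tool's x, y, z each as a share of 0.02 m, from -1 to 1, then the turn about the tool's z as a share of 4 degrees, from -1 to 1. In form: grip dx dy dz spin; .... A call has 1 to 20 rows; each row shifts and turns the commanded pose from where the row before left it, along the tool's axes as they then stand; what a row does not reach is not made up. A row lasts 1/12 s, in which the tool goes at most 41.7 mm and 7.16 degrees, less where a joint would pass 70% of its speed; a pose out of reach is approached as far as the arm can. A call with a number of a shift or a turn outside -1 to 1 is refused whole. A call with a gripper value outside its range is refused whole. The fingers move at their own pace and stop on an object; "grip_force" is the grip in N (left out, the last holds). Time passes only in rows, so rows that do not move let the fingers close. It gives the time, the measured TCP pose, the force, the opening and the grip force at its end, in the units of the state.
- readout.sense(): the state, without advancing time (a new reading comes with each control period).
- cams.snapshot(name): name is "scene" or "top" or "wrist"; returns a dict with "pixels" (480x640x3 uint8, red, green, blue), "intrinsics" (3x3 intrinsics, pixels), "dist" ([k1, k2, p1, p2, k3] as OpenCV has them; the pictures are not rectified), "eye" and "rotation" of the camera in the world. Camera axes: x right, y down, z forward; pixel columns grow to the right and rows downward; lengths in m; the calibration is good to about 2 mm. A picture is of the moment at which its call begins. There is no depth.
- sign_off(): hands the job in; it is judged then, once.
The state is a dict: "t": time; "q": joint angles; "qd": joint speeds; "tau": joint torques, N m; "tcp_pos": TCP position; "tool_rot": TCP orientation; "force": force on the tool from outside, world axes, zero at the start; "ft_torque": the same for the moment, N m; "finger_gap": opening from 0.0 (shut) to 1.0 (fully open); "gripper_force": force on a finger pad.
Only numpy, scipy, OpenCV 4.12 (cv2) and the standard library are available. Lean on these libraries where they do the work, as an engineer would, in place of code of your own. Each camera call takes 0.05 s, during which the arm holds its last target. There are 200 camera calls.

## Working session

There is one attempt and no reset: what is moved stays moved. The work goes in short steps, Python scripts to look and compute and a tool call to move; the robot and the scene stay as the last step left them, time stands still between calls to the robot, and variables do not carry over. Pictures are saved under pics/ and viewed, at most 10 in all, crops included, and the job is handed in when it is done.

Besides the shell and the picture viewer there is one more tool, called by a JSON object that holds its "api" and its "payload", one argument or row to a line. send_rows: Moves the arm, as the interface text tells. Its arguments: {"type":"object","properties":{"commands":{"type":"string"},"grip_force":{"type":"number"}},"required":["commands"]}

```bash
mkdir -p pics; cat > h.py <<'E'
import numpy as np, cv2, pickle
from station import readout, cams, sign_off
def snap(n,f):
    s=cams.snapshot(n); cv2.imwrite(f'pics/{f}.png',s['pixels'][:,:,::-1]); pickle.dump(s,open(f'pics/{f}.pkl','wb')); return s
def load(f): return pickle.load(open(f'pics/{f}.pkl','rb'))
def ray(s,uv):
    p=cv2.undistortPoints(np.array(uv,float).reshape(-1,1,2),np.array(s['intrinsics']),np.array(s['dist'])).reshape(-1,2)
    return np.c_[p,np.ones(len(p))]@np.array(s['rotation']).T
def plane(s,uv,z):
    d=ray(s,uv); e=np.array(s['eye']); return e+d*((z-e[2])/d[:,2])[:,None]
def proj(s,P):
    R=np.array(s['rotation']); c=(np.array(P,float)-s['eye'])@R
    return cv2.projectPoints(c,np.zeros(3),np.zeros(3),np.array(s['intrinsics']),np.array(s['dist']))[0].reshape(-1,2)
E
python3 - <<'E'
from h import *
for n in('top','scene'):
    s=snap(n,n+'0'); print(s['eye'],s['rotation'])
print(readout.sense())
E
```

```text
[0.42995602 0.05579615 1.0742989 ] [-0.70528422  0.70839038 -0.01832857  0.02052566]
[ 0.96123717 -0.47664394  0.68999048] [ 0.85621262  0.31645071 -0.14581639 -0.38144   ]
{'t': 0.1, 'q': array([-1.40650816e+00,  5.28392022e-01,  1.43379362e+00,  1.13240445e-05,
        1.18141444e+00, -1.78478941e-01]), 'qd': array([-0.00069168, -0.00297112, -0.0015886 , -0.00034304,  0.00069954,
        0.00126614]), 'tau': array([-4.58398317e-04, -4.43305600e+01, -1.78586179e+01, -1.54499498e-04,
        3.88858927e-03,  2.24438857e-06]), 'tcp_pos': array([ 0.20999885, -0.58800508,  0.2491137 ]), 'tool_rot': array([ 9.85349621e-01,  1.70543590e-01,  1.23575371e-05, -1.00364686e-03]), 'force': array([ 0.33622268, -0.0684875 ,  0.43565911]), 'ft_torque': array([-0.02716086, -0.03270514,  0.03522215]), 'gripper_force': 0.0, 'finger_gap': 0.9962863564148362}
```

Rotation is a quaternion; fix that and view.

```bash
sed -i "s/np.array(s\['rotation'\])/Rot.from_quat(s['rotation']).as_matrix()/; 1a from scipy.spatial.transform import Rotation as Rot" h.py; cat h.py | grep Rot
```

```text
from scipy.spatial.transform import Rotation as Rot
    return np.c_[p,np.ones(len(p))]@Rot.from_quat(s['rotation']).as_matrix().T
    R=Rot.from_quat(s['rotation']).as_matrix(); c=(np.array(P,float)-s['eye'])@R
```

View pics/top0.png

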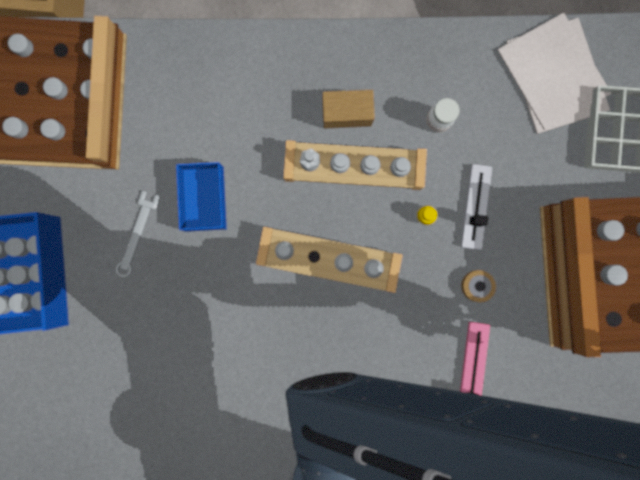

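View pics/scene0.png

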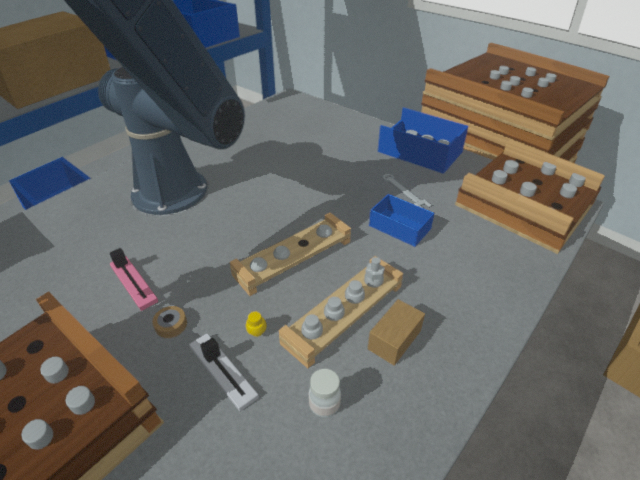

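The top view (up = +x, left = +y) shows the far strip as the tray, with the tall fitting at px (310,159) and the plain ones at (341,163), (371,165) and (402,167). The aluminium rail is at (477,206) with its black marker at (479,220). The yellow and pink items are decoys.

```bash
python3 - <<'E'
from h import *
s=load('top0'); im=s['pixels']; hsv=cv2.cvtColor(im,cv2.COLOR_RGB2HSV)
def roi(m,x0,y0,x1,y1):
    o=np.zeros(m.shape,np.uint8); o[y0:y1,x0:x1]=m[y0:y1,x0:x1]; return o
tan=roi(((hsv[...,1]>70)&(hsv[...,0]<25)&(hsv[...,2]>110)).astype(np.uint8),270,132,440,198)
c=max(cv2.findContours(tan,0,1)[0],key=cv2.contourArea)
box=cv2.boxPoints(cv2.minAreaRect(c)); print('tray px',box.round(1)); 
b=plane(s,box,.042)[:,:2]; ctr=b.mean(0); print(b.round(4),'ctr',ctr)
print([np.linalg.norm(b[i]-b[i-1]).round(3) for i in range(4)])
sides=[b[i]-b[i-1] for i in range(4)]; L=max(sides,key=np.linalg.norm); L=L/np.linalg.norm(L); L*=np.sign(L[1])
print('yaw dir',L)
for y in(.09,.03,-.03,-.09):
    P=np.r_[ctr+L*y,.09 if y==.09 else .065]; print(y,P.round(4),proj(s,[P]).round(1))
# caps
g=roi(((hsv[...,1]<45)&(hsv[...,2]>100)).astype(np.uint8),292,146,416,182)
for k in cv2.findContours(g,0,1)[0]:
    if cv2.contourArea(k)>60: 
        (u,v),r=cv2.minEnclosingCircle(k); print('cap',u,v,r,plane(s,[[u,v]],.05).round(4))
wh=roi(((hsv[...,1]<40)&(hsv[...,2]>150)).astype(np.uint8),455,155,500,260)
c=np.vstack([k for k in cv2.findContours(wh,0,1)[0] if cv2.contourArea(k)>20])
box=cv2.boxPoints(cv2.minAreaRect(c)); b=plane(s,box,.014)[:,:2]; print('rail',box.round(1),b.round(4),b.mean(0))
bl=roi((hsv[...,2]<50).astype(np.uint8),460,160,500,240)
bl=cv2.morphologyEx(bl,cv2.MORPH_OPEN,np.ones((6,6),np.uint8))
c=max(cv2.findContours(bl,0,1)[0],key=cv2.contourArea); r=cv2.boundingRect(c); print('marker',r,plane(s,[[r[0]+r[2]/2,r[1]+r[3]/2]],.054))
y0=im[136:200,275:435]; 
out=np.hstack([cv2.resize(im[130:200,280:440],None,fx=3,fy=3,interpolation=cv2.INTER_CUBIC),cv2.resize(im[155:225+0,450:510],None,fx=3,fy=3)])
out2=cv2.resize(im[155:260,450:510],None,fx=3,fy=3)
print(readout.sense()['tcp_pos'])
E
```

```text
tray px [[282.5 180. ]
 [285.2 139.7]
 [426.4 149.1]
 [423.7 189.4]]
[[ 0.6036  0.1185]
 [ 0.6841  0.113 ]
 [ 0.6635 -0.1664]
 [ 0.5833 -0.16  ]] ctr [ 0.63362398 -0.02374526]
[np.float64(0.279), np.float64(0.081), np.float64(0.28), np.float64(0.08)]
yaw dir [0.07366513 0.99728303]
0.09 [0.6403 0.066  0.09  ] [[308.7 156.4]]
0.03 [0.6358 0.0062 0.065 ] [[339.7 161.2]]
-0.03 [ 0.6314 -0.0537  0.065 ] [[370.7 163.3]]
-0.09 [ 0.627  -0.1135  0.065 ] [[401.7 165.4]]
cap 400.25 166.25 10.277502059936523 [[ 0.6282 -0.1132  0.05  ]]
cap 369.9873352050781 164.25315856933594 10.163996696472168 [[ 0.6325 -0.0539  0.05  ]]
cap 339.8085021972656 162.7446746826172 10.005195617675781 [[0.6359 0.0053 0.05  ]]
cap 309.26922607421875 159.65383911132812 10.998346328735352 [[0.6423 0.0653 0.05  ]]
rail [[461.3 246.9]
 [472.2 162.9]
 [493.1 165.6]
 [482.2 249.6]] [[ 0.4708 -0.2393]
 [ 0.6409 -0.2642]
 [ 0.6349 -0.306 ]
 [ 0.4651 -0.2808]] [ 0.55292623 -0.2725512 ]
marker (472, 217, 14, 10) [[ 0.51729038 -0.26306001  0.054     ]]
[ 0.20999885 -0.58800508  0.2491137 ]
```

{"api": "send_rows", "payload": {
  "commands": "0 0 0 -1 -1;0 0 0 -1 -1;0 0 0 -1 -1;0 0 0 0 -1;0 0 0 0 -1;0 0 0 0 -1;0 0 0 0 -1;0 0 0 0 -1;0 0 0 0 -1;0 0 0 0 -1;0 0 0 0 -1;0 0 0 0 -1;0 0 0 0 -1;0 0 0 0 -1;0 0 0 0 -1;0 0 0 0 -1;0 0 0 0 -0.55;0 0 0 0 0",
  "grip_force": 20
}}

```text
t: 1.6
tcp_pos: [0.21, -0.5882, 0.3094]
tool_rot: [0.732, 0.681, 0.0, -0.001]
force: [-0.0, 0.7, -0.2]
finger_gap: -0.0
gripper_force: 0.0
```

```bash
cat >> h.py <<'E'
def go(P):
    r=readout.sense(); R=Rot.from_quat(r['tool_rot']).as_matrix(); d=(np.array(P)-r['tcp_pos'])
    print('t',r['t'],'tcp',r['tcp_pos'].round(4),'toolx',R[:,0].round(3),'z',R[:,2].round(3),'F',r['force'].round(1),'gap',round(r['finger_gap'],2),'shares',(R.T@d/.02).round(2))
E
python3 -c "
from h import *
go([.641,.066,.31]); go([.641,.066,.15])"
```

```text
t 1.6 tcp [ 0.21   -0.5882  0.3094] toolx [0.072 0.997 0.001] z [-0.     0.001 -1.   ] F [-0.   0.7 -0.2] gap -0.0 shares [3.418e+01 1.914e+01 1.000e-02]
t 1.6 tcp [ 0.21   -0.5882  0.3094] toolx [0.072 0.997 0.001] z [-0.     0.001 -1.   ] F [-0.   0.7 -0.2] gap -0.0 shares [34.17 19.14  8.01]
```

{"api": "send_rows", "payload": {
  "commands": "0 .85 .48 0 0;0 .85 .48 0 0;0 .85 .48 0 0;0 .85 .48 0 0;0 .85 .48 0 0;0 .85 .48 0 0;0 .85 .48 0 0;0 .85 .48 0 0;0 .85 .48 0 0;0 .85 .48 0 0;0 .85 .48 0 0;0 .85 .48 0 0;0 .85 .48 0 0;0 .85 .48 0 0;0 .85 .48 0 0;0 .85 .48 0 0;0 .85 .48 0 0;0 .85 .48 0 0;0 .85 .48 0 0;0 .85 .48 0 0"
}}

```text
t: 3.27
tcp_pos: [0.4265, -0.2624, 0.3098]
tool_rot: [0.733, 0.68, -0.0, -0.0]
force: [0.2, -0.0, 0.2]
finger_gap: 0.0
gripper_force: 0.0
```

{"api": "send_rows", "payload": {
  "commands": "0 .85 .48 0 0;0 .85 .48 0 0;0 .85 .48 0 0;0 .85 .48 0 0;0 .85 .48 0 0;0 .85 .48 0 0;0 .85 .48 0 0;0 .85 .48 0 0;0 .85 .48 0 0;0 .85 .48 0 0;0 .85 .48 0 0;0 .85 .48 0 0;0 .85 .48 0 0;0 .85 .48 0 0;0 .85 .48 0 0;0 .85 .48 0 0;0 .85 .48 .4 0;0 .85 .48 .8 0;0 .85 .48 .9 0;0 .85 .48 .9 0"
}}

```text
t: 4.93
tcp_pos: [0.6428, 0.0626, 0.2493]
tool_rot: [0.733, 0.681, 0.0, 0.0]
force: [0.6, 0.2, 0.8]
finger_gap: -0.001
gripper_force: 0.0
```

{"api": "send_rows", "payload": {
  "commands": "0 0 0 .9 0;0 0 0 .9 0;0 0 0 .6 0;0 0 0 0 0;0 0 0 0 0"
}}

```text
t: 5.35
tcp_pos: [0.642, 0.0616, 0.2014]
tool_rot: [0.733, 0.681, -0.001, -0.001]
force: [-0.2, -0.7, 0.4]
finger_gap: -0.002
gripper_force: 0.0
```

```bash
python3 -c "
from h import *
go([.641,.066,.124])
w=snap('wrist','w1'); s=snap('scene','s1')
im=s['pixels'][200:380,260:440]; 
a=cv2.resize(im,(480,480),interpolation=cv2.INTER_CUBIC); b=cv2.resize(w['pixels'],(320,240))
o=np.zeros((480,800,3),np.uint8); o[:,:480]=a; o[:240,480:]=b; cv2.imwrite('pics/c1.png',o[:,:,::-1])
"
```

```text
t 5.35 tcp [0.642  0.0616 0.2014] toolx [0.073 0.997 0.   ] z [-0.002  0.    -1.   ] F [-0.2 -0.7  0.4] gap -0.0 shares [ 0.22 -0.06  3.87]
```

View pics/c1.png

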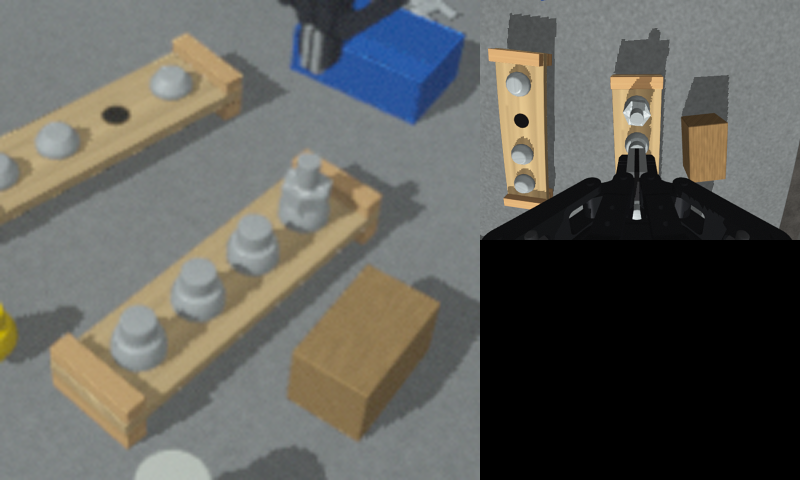

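The scene crop shows the shut fingertips at crop (312,68), with the tall top at (308,160) and the cap tops at (255,227), (199,272) and (140,321). In the wrist view the tall top is at about (316,234). Next I cross-check these against predictions.

```bash
python3 -c "
from h import *
s=load('s1');w=load('w1');t=load('top0')
f=lambda c:np.array([260+c[0]*.375,200+c[1]*.375])
for z in(.1824,.1694): print('tip',z,proj(s,[[.642,.0616,z]]),f((312,68)))
def tri(a,ua,b,ub):
    da,db=ray(a,[ua])[0],ray(b,[ub])[0]; A=np.c_[da,-db]; k=np.linalg.lstsq(A,np.array(b['eye'])-a['eye'],rcond=None)[0]
    return (np.array(a['eye'])+da*k[0]).round(4),(np.array(b['eye'])+db*k[1]).round(4)
for c,z in(((308,160),.09),((255,227),.065),((199,272),.065),((140,321),.065)): print(plane(s,[f(c)],z).round(4))
print('wrist tall',plane(w,[[316,234]],.09).round(4), w['eye'])
im=w['pixels'];cv2.imwrite('pics/w1c.png',cv2.resize(im[130:330,220:420],(600,600),interpolation=cv2.INTER_CUBIC)[:,:,::-1])
"
```

```text
tip 0.1824 [[378.25323597 224.42658004]] [377.  225.5]
tip 0.1694 [[377.6514557  229.82619898]] [377.  225.5]
[[0.6432 0.0643 0.09  ]]
[[0.6409 0.0041 0.065 ]]
[[ 0.6366 -0.0556  0.065 ]]
[[ 0.6335 -0.1151  0.065 ]]
wrist tall [[0.6433 0.0675 0.09  ]] [0.64746559 0.13916528 0.32485872]
```

View pics/w1c.png

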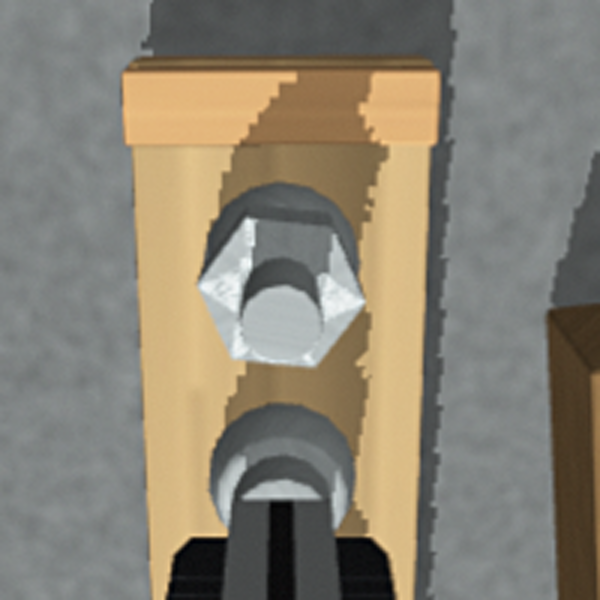

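The tall top is at crop (282,325), so its centre is about (0.6425, 0.0655). The tips are 19 mm below the TCP. Descending over the tall one.

{"api": "send_rows", "payload": {
  "commands": "0 .2 0 .5 0;0 0 0 .8 0;0 0 0 .8 0;0 0 0 .7 0;0 0 0 .5 0;0 0 0 .4 0;0 0 0 .2 0;0 0 0 0 0;0 0 0 0 0;0 0 0 0 0;0 0 0 0 0;0 0 0 0 0;0 0 0 0 0;0 0 0 0 0;0 0 0 0 0;0 0 0 0 0;0 0 0 0 0"
}}

```text
t: 6.87
tcp_pos: [0.6427, 0.0657, 0.124]
tool_rot: [0.732, 0.681, -0.0, -0.0]
force: [-0.5, -0.0, -0.4]
finger_gap: -0.002
gripper_force: 0.0
```

```bash
python3 -c "
from h import *
go([.6425,.0655,.1235]); go([.638,.0055,.0985])
s=snap('scene','s2'); cv2.imwrite('pics/c2.png',cv2.resize(s['pixels'][200:350,280:430],(600,600),interpolation=cv2.INTER_CUBIC)[:,:,::-1])
"
```

```text
t 6.8667 tcp [0.6427 0.0657 0.124 ] toolx [0.073 0.997 0.   ] z [-0.  0. -1.] F [-0.5 -0.  -0.4] gap -0.0 shares [-0.01 -0.01  0.03]
t 6.8667 tcp [0.6427 0.0657 0.124 ] toolx [0.073 0.997 0.   ] z [-0.  0. -1.] F [-0.5 -0.  -0.4] gap -0.0 shares [-3.02 -0.01  1.28]
```

View pics/c2.png

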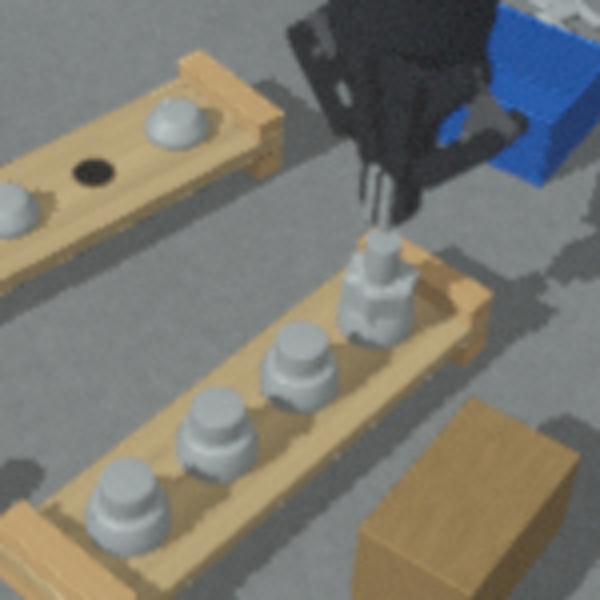

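The tips are centred just above the tall fitting's top, at crop (383,225) over (384,240). I'll hold a bit longer, then go on to the others.

{"api": "send_rows", "payload": {
  "commands": "0 0 0 0 0;0 0 0 0 0;0 -.5 0 0 0;0 -.5 0 0 0;0 -.5 0 .1 0;0 -.5 0 .3 0;0 -.5 0 .4 0;0 -.5 0 .4 0;0 0 0 .05 0;0 0 0 0 0;0 0 0 0 0;0 0 0 0 0;0 0 0 0 0;0 0 0 0 0;0 0 0 0 0;0 0 0 0 0;0 0 0 0 0;0 0 0 0 0"
}}

```text
t: 8.42
tcp_pos: [0.6384, 0.006, 0.0991]
tool_rot: [0.732, 0.681, 0.0, 0.0]
force: [0.8, 0.1, 0.2]
finger_gap: -0.003
gripper_force: 0.0
```

```bash
python3 -c "
from h import *
go([.638,.0055,.0985]); go([.6336,-.0543,.0985])
s=snap('scene','s3');w=snap('wrist','w3'); a=cv2.resize(s['pixels'][220:350,280:410],(400,400),interpolation=cv2.INTER_CUBIC); b=cv2.resize(w['pixels'][60:360,170:470],(400,400))
cv2.imwrite('pics/c3.png',np.hstack([a,b])[:,:,::-1])
"
```

```text
t 8.4167 tcp [0.6384 0.006  0.0991] toolx [ 0.072  0.997 -0.   ] z [ 0. -0. -1.] F [0.8 0.1 0.2] gap -0.0 shares [-0.03 -0.02  0.03]
t 8.4167 tcp [0.6384 0.006  0.0991] toolx [ 0.072  0.997 -0.   ] z [ 0. -0. -1.] F [0.8 0.1 0.2] gap -0.0 shares [-3.02 -0.02  0.03]
```

View pics/c3.png

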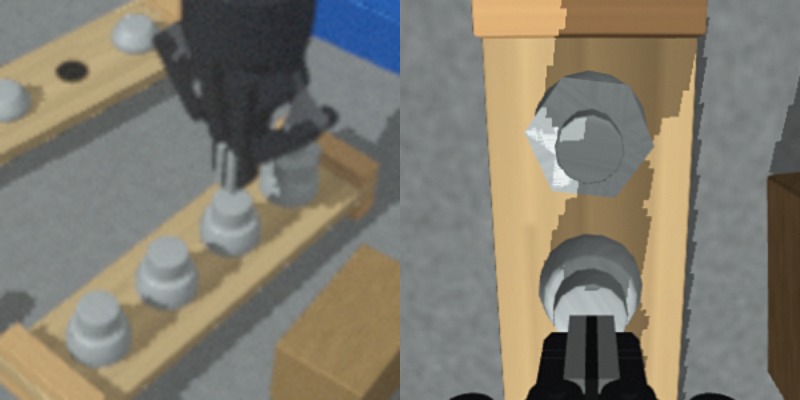

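The tips (231,188) are centred over the first plain cap (234,198), and the wrist view agrees (591 vs 592). Doing the next two.

{"api": "send_rows", "payload": {
  "commands": "0 -.5 0 0 0;0 -.5 0 0 0;0 -.5 0 0 0;0 -.5 0 0 0;0 -.5 0 0 0;0 -.5 0 0 0;0 0 0 0 0;0 0 0 0 0;0 0 0 0 0;0 0 0 0 0;0 0 0 0 0;0 0 0 0 0;0 0 0 0 0;0 0 0 0 0;0 0 0 0 0;0 0 0 0 0;0 0 0 0 0"
}}

```text
t: 9.93
tcp_pos: [0.634, -0.0539, 0.099]
tool_rot: [0.732, 0.681, 0.0, 0.0]
force: [0.4, 0.8, 0.0]
finger_gap: 0.001
gripper_force: 0.0
```

{"api": "send_rows", "payload": {
  "commands": "0 -.5 0 0 0;0 -.5 0 0 0;0 -.5 0 0 0;0 -.5 0 0 0;0 -.5 0 0 0;0 -.5 0 0 0;0 0 0 0 0;0 0 0 0 0;0 0 0 0 0;0 0 0 0 0;0 0 0 0 0;0 0 0 0 0;0 0 0 0 0;0 0 0 0 0;0 0 0 0 0;0 0 0 0 0;0 0 0 0 0"
}}

```text
t: 11.35
tcp_pos: [0.6297, -0.1137, 0.099]
tool_rot: [0.732, 0.681, 0.0, 0.0]
force: [0.4, 0.2, 0.9]
finger_gap: 0.0
gripper_force: 0.0
```

```bash
python3 -c "
from h import *
go([.629,-.114,.0985])
s=snap('scene','s4');t=snap('top','t4'); a=cv2.resize(s['pixels'][240:430,180:370],(400,400),interpolation=cv2.INTER_CUBIC); b=cv2.resize(t['pixels'][140:270,400:530],(400,400),interpolation=cv2.INTER_CUBIC)
cv2.imwrite('pics/c4.png',np.hstack([a,b])[:,:,::-1])
"
```

```text
t 11.35 tcp [ 0.6297 -0.1137  0.099 ] toolx [0.072 0.997 0.   ] z [ 0.  0. -1.] F [0.4 0.2 0.9] gap 0.0 shares [-0.02 -0.03  0.03]
```

View pics/c4.png

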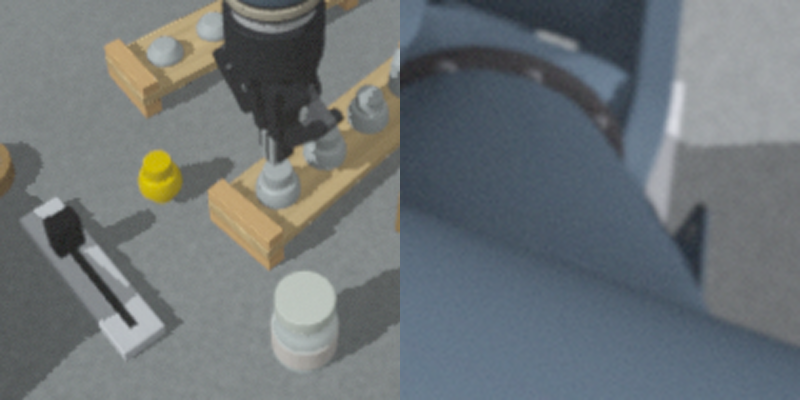

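The tips are over the end fitting and nothing has been disturbed. The marker top is at crop (62,217). Checking its position from the scene view and working out the approach.

```bash
python3 -c "
from h import *
s=load('s4'); t=load('top0')
f=lambda c:[180+c[0]*.475,240+c[1]*.475]
print('marker top',plane(s,[f((62,217))],.054)); print('rail ctr scene',plane(s,[f((57,199)),f((22,219)),f((128,358)),f((164,326))],.014).round(4),plane(s,[f((57,199)),f((22,219)),f((128,358)),f((164,326))],.014).mean(0))
print('tape',plane(t,[[480,286]],.022))
go([.470,-.260,.099])
"
```

```text
marker top [[ 0.52292638 -0.26516565  0.054     ]]
rail ctr scene [[ 0.4765 -0.2423  0.014 ]
 [ 0.4699 -0.277   0.014 ]
 [ 0.6396 -0.3033  0.014 ]
 [ 0.6409 -0.2654  0.014 ]] [ 0.55672207 -0.27201873  0.014     ]
tape [[ 0.39263938 -0.27216066  0.022     ]]
t 11.45 tcp [ 0.6296 -0.1138  0.099 ] toolx [0.073 0.997 0.   ] z [-0.  0. -1.] F [-0.  -0.7 -0.1] gap 0.0 shares [-7.87 -7.43  0.  ]
```

{"api": "send_rows", "payload": {
  "commands": "0 0 0 -.5 0;0 0 0 -1 0;0 0 0 -1 0;0 0 0 -1 0;0 0 0 -.5 1;0 0 0 0 0"
}}

```text
t: 11.95
tcp_pos: [0.6316, -0.1145, 0.1829]
tool_rot: [0.756, 0.655, 0.002, 0.003]
force: [0.1, -0.5, 0.8]
finger_gap: -0.001
gripper_force: 0.0
```

```bash
python3 -c "
from h import *
go([.468,-.260,.049])"
```

```text
t 11.95 tcp [ 0.6316 -0.1145  0.1829] toolx [ 0.143  0.99  -0.001] z [ 0.007 -0.002 -1.   ] F [ 0.1 -0.5  0.8] gap -0.0 shares [-8.36 -7.1   6.66]
```

{"api": "send_rows", "payload": {
  "commands": "0 -.7 -.59 0 0;0 -.7 -.59 0 0;0 -.7 -.59 0 0;0 -.7 -.59 0 0;0 -.7 -.59 0 0;0 -.7 -.59 0 0;0 -.7 -.59 0 0;0 -.7 -.59 0 0;0 -.7 -.59 0 0;0 -.7 -.59 0 0;0 -.7 -.59 0 0;0 -.7 -.59 0 0;0 0 0 .8 0;0 0 0 .8 0;0 0 0 .8 0;0 0 0 .6 0;0 0 0 0 0;0 0 0 0 0"
}}

```text
t: 13.45
tcp_pos: [0.4651, -0.2596, 0.1183]
tool_rot: [0.755, 0.655, -0.0, -0.001]
force: [0.3, -0.0, 0.3]
finger_gap: -0.001
gripper_force: 0.0
```

```bash
python3 -c "
from h import *
go([.468,-.260,.049])
s=snap('scene','s5');w=snap('wrist','w5'); a=cv2.resize(s['pixels'][250:430,150:330],(400,400),interpolation=cv2.INTER_CUBIC); b=cv2.resize(w['pixels'],(400,300))
o=np.zeros((400,800,3),np.uint8);o[:,:400]=a;o[:300,400:]=b
cv2.imwrite('pics/c5.png',o[:,:,::-1])
"
```

```text
t 13.45 tcp [ 0.4651 -0.2596  0.1183] toolx [0.141 0.99  0.001] z [-0.002  0.002 -1.   ] F [ 0.3 -0.   0.3] gap -0.0 shares [-0.    0.16  3.46]
```

View pics/c5.png

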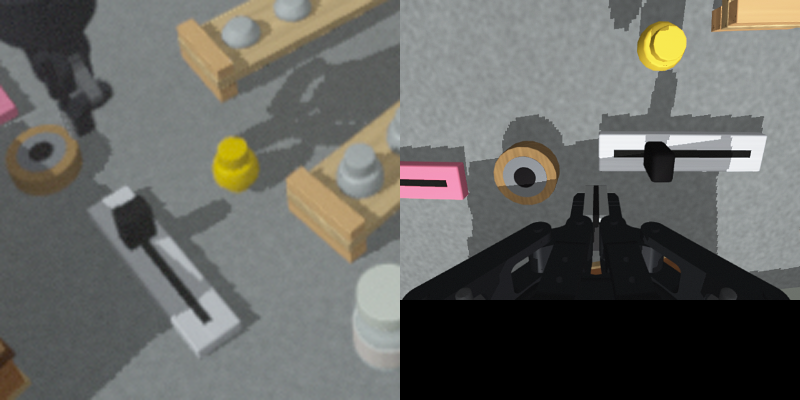

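The shut tips are between the tape and the marker, with room on both sides. The rail, marker and row line up with my estimates. Descending, then pushing about 0.1 m along tool +y.

{"api": "send_rows", "payload": {
  "commands": "0 0 .15 .6 0;0 0 0 .7 0;0 0 0 .7 0;0 0 0 .7 0;0 0 0 .5 0;0 0 0 .25 0;0 0 0 0 0;0 0 0 0 0"
}}

```text
t: 14.22
tcp_pos: [0.4688, -0.2605, 0.05]
tool_rot: [0.756, 0.655, 0.0, 0.0]
force: [-0.1, -0.1, -0.3]
finger_gap: 0.002
gripper_force: 0.0
```

{"api": "send_rows", "payload": {
  "commands": "0 0 .3 0 0;0 0 .3 0 0;0 0 .3 0 0;0 0 .3 0 0;0 0 .3 0 0;0 0 .3 0 0;0 0 .3 0 0;0 0 .3 0 0;0 0 .3 0 0;0 0 0 0 0"
}}

```text
t: 15.05
tcp_pos: [0.5235, -0.2684, 0.05]
tool_rot: [0.756, 0.655, 0.0, 0.001]
force: [0.8, -0.0, 0.4]
finger_gap: -0.001
gripper_force: 0.0
```

```bash
python3 -c "
from h import *
go([.590,-.2775,.049])"
```

```text
t 15.05 tcp [ 0.5235 -0.2684  0.05  ] toolx [ 0.142  0.99  -0.   ] z [ 0.002 -0.001 -1.   ] F [ 0.8 -0.   0.4] gap -0.0 shares [0.02 3.35 0.06]
```

Pushing on gently, then checking the force.

{"api": "send_rows", "payload": {
  "commands": "0 0 .3 0 0;0 0 .3 0 0;0 0 .3 0 0;0 0 .3 0 0;0 0 .3 0 0;0 0 .3 0 0;0 0 .3 0 0;0 0 .3 0 0;0 0 .2 0 0"
}}

```text
t: 15.8
tcp_pos: [0.5743, -0.2755, 0.0499]
tool_rot: [0.756, 0.655, 0.0, 0.0]
force: [-2.0, 0.8, -1.5]
finger_gap: -0.002
gripper_force: 0.8
```

{"api": "send_rows", "payload": {
  "commands": "0 0 .15 0 0;0 0 .15 0 0;0 0 .15 0 0;0 0 .15 0 0"
}}

```text
t: 16.13
tcp_pos: [0.5855, -0.2771, 0.05]
tool_rot: [0.756, 0.655, -0.0, -0.0]
force: [-2.2, 0.5, -0.7]
finger_gap: 0.003
gripper_force: 0.8
```

```bash
python3 -c "
from h import *
go([.595,-.278,.049])
s=snap('scene','s6'); a=cv2.resize(s['pixels'][280:430,150:350],(800,600),interpolation=cv2.INTER_CUBIC)
cv2.imwrite('pics/c6.png',a[:,:,::-1])
"
```

```text
t 16.1333 tcp [ 0.5855 -0.2771  0.05  ] toolx [0.142 0.99  0.   ] z [-0.  0. -1.] F [-2.2  0.5 -0.7] gap 0.0 shares [0.02 0.48 0.05]
```

View pics/c6.png

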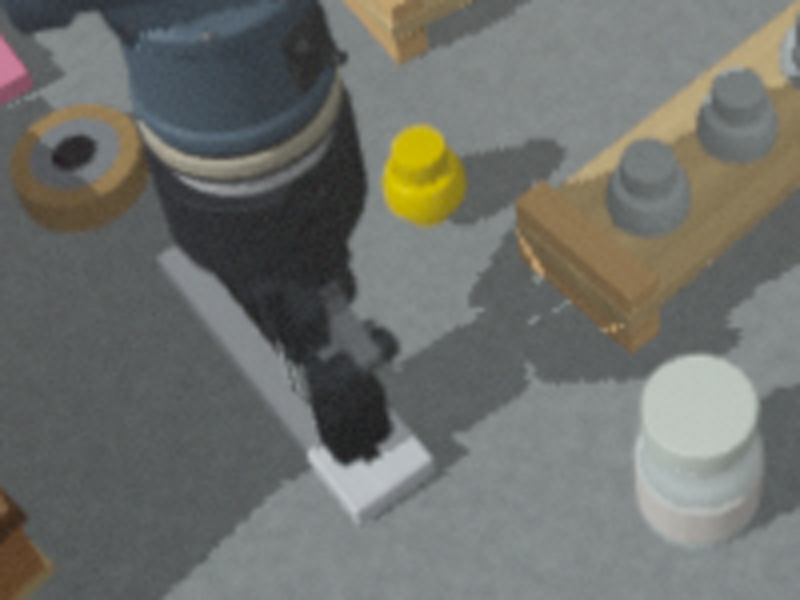

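The marker at (345,430) is nearly at the far end, and the contact force so far is only friction (about 2 N). I'll push in small steps until the force rises.

{"api": "send_rows", "payload": {
  "commands": "0 0 .1 0 0;0 0 .1 0 0;0 0 .1 0 0;0 0 0 0 0"
}}

```text
t: 16.52
tcp_pos: [0.5885, -0.2776, 0.0501]
tool_rot: [0.755, 0.655, -0.002, -0.003]
force: [-8.5, 0.4, 4.4]
finger_gap: 0.002
gripper_force: 4.3
```

{"api": "send_rows", "payload": {
  "commands": "0 0 .1 0 0;0 0 0 0 0"
}}

```text
t: 16.68
tcp_pos: [0.5887, -0.2776, 0.0501]
tool_rot: [0.755, 0.655, -0.003, -0.005]
force: [-12.2, -0.1, 6.8]
finger_gap: -0.001
gripper_force: 6.3
```

The force rose to 12 N and motion stopped, so the marker is against the stop. Backing off and lifting clear.

{"api": "send_rows", "payload": {
  "commands": "0 0 -.3 0 0;0 0 -.5 0 0;0 0 -.5 0 0;0 0 -.5 0 0;0 0 0 -.5 0;0 0 0 -1 0;0 0 0 -1 0;0 0 0 -1 0;0 0 0 -1 0;0 0 0 -1 0;0 0 -1 -.5 0;0 0 -1 0 0;0 0 -1 0 0;0 0 -1 0 0;0 0 0 0 0;0 0 0 0 0"
}}

```text
t: 18.02
tcp_pos: [0.4793, -0.2626, 0.1713]
tool_rot: [0.756, 0.655, 0.0, 0.002]
force: [-0.5, -0.7, 0.4]
finger_gap: -0.002
gripper_force: 0.0
```

```bash
python3 -c "
from h import *
go([.6,-.27,.1])
s=snap('scene','s7'); a=cv2.resize(s['pixels'][210:450,130:450],(800,600),interpolation=cv2.INTER_CUBIC)
cv2.imwrite('pics/c7.png',a[:,:,::-1])
"
```

```text
t 18.0167 tcp [ 0.4793 -0.2626  0.1713] toolx [ 0.143  0.99  -0.002] z [ 0.003 -0.002 -1.   ] F [-0.5 -0.7  0.4] gap -0.0 shares [0.5  6.01 3.59]
```

View pics/c7.png

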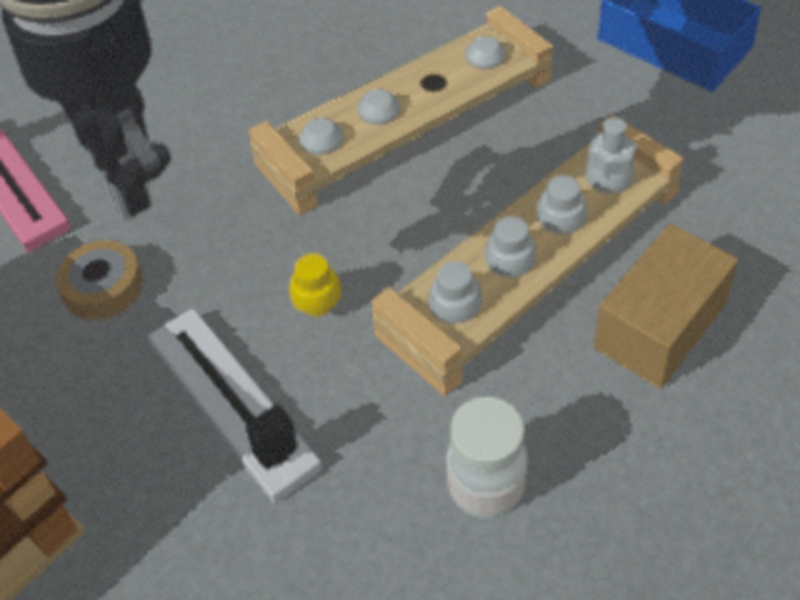

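The marker stands at the far end of its slot (270,435), the rest is undisturbed and the gripper is clear of everything.

```bash
python3 -c "
from h import *
print(sign_off())"
```

```text
the job is handed in; nothing more can be done
None
```

I pointed at all four fittings in order, starting with the tall one and staying 14–15 mm above the tops by my measurements, then pushed the black marker against its far stop and handed the job in at about 18 s; the last picture shows nothing else moved.

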